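# Set out the finishing rasps and the bush-hammer bit

### The job

Set out the finishing tools for the carver: lift the retaining bar out of the two open brackets of the rasp rack, put it aside, lay every rasp from the rack flat in the empty tool tray, and then put the bar back in both brackets, centred. The bush-hammer bit is in one of the three lidded tubs: lift the lids to find it, put it in the tray as well, and leave all three tubs upright with a lid properly seated on each. Leave the mallet, chisel, rule and marble piece where they are.

Things in the scene. Friction and masses are not known exactly. Their poses are not given: they have to be found in the camera images.
- rack: Fixed wooden rasp rack. Origin: centre of its underside, on the bench; z up, y along the bar, x along the rasps. Base board 190 (x) x 290 (y) x 10 mm. Two saddles across it at x = -70 and +70 mm, 24 mm thick, dividers 46 mm high, with 26 mm wide notches at y = -78, -26, +26, +78 mm, floors 34 mm above the bench. Between the saddles is only the base board.
- bar_seat (a point): Where the bar's centre belongs, 57 mm above the rack's origin; axes as the rack's. The rack's two open steel brackets stand at y = -130 and +130 mm from it, 12 mm thick in y: U slots open upwards, 20 mm wide in x, flared at the mouth; slot floor 50 mm, prong tops about 77 mm above the bench. The seated bar overhangs each bracket by 14 mm.
- bar: Loose square aluminium retaining bar, 14 x 300 x 14 mm, 0.2 kg, that starts lying in the two brackets of the rack, over the rasps with about 4 mm to spare. Origin at its centre, y along its length. Can be gripped at its middle across its 14 mm width: there the nearest rasps are 26 mm to either side.
- tray: Fixed open plastic tool tray, empty at the start: 250 (x) x 240 (y) x 35 mm high outside, walls and floor 5 mm. Origin: centre of its underside, on the bench; z up.
- bit: Steel bush-hammer bit, hidden at the start inside one of the three lidded tubs, standing on its tub's floor: square toothed plate 50 x 50 x 14 mm with a round shank of 18 mm diameter, 38 mm tall, on top of its middle (52 mm overall). Origin: centre of the plate's underside; z along the shank.
- rasp1: Double-ended steel rasp, 200 mm long (x): square waist 12 x 12 mm over the middle 90 mm, flat toothed ends 14 to 18 mm wide and 8 mm thick, flush with the waist's underside. Origin at the centre of the waist, 6 mm above the underside; x along its length, z up. Starts in a notch of the rack (origin 40 mm above the bench). Two to four of the four rasps are present.
- rasp2: Double-ended steel rasp, 200 mm long (x): square waist 12 x 12 mm over the middle 90 mm, flat toothed ends 14 to 18 mm wide and 8 mm thick, flush with the waist's underside. Origin at the centre of the waist, 6 mm above the underside; x along its length, z up. Starts in a notch of the rack (origin 40 mm above the bench). May be absent.
- rasp3: Double-ended steel rasp, 200 mm long (x): square waist 12 x 12 mm over the middle 90 mm, flat toothed ends 14 to 18 mm wide and 8 mm thick, flush with the waist's underside. Origin at the centre of the waist, 6 mm above the underside; x along its length, z up. Starts in a notch of the rack (origin 40 mm above the bench). May be absent.
- rasp4: Double-ended steel rasp, 200 mm long (x): square waist 12 x 12 mm over the middle 90 mm, flat toothed ends 14 to 18 mm wide and 8 mm thick, flush with the waist's underside. Origin at the centre of the waist, 6 mm above the underside; x along its length, z up. Starts in a notch of the rack (origin 40 mm above the bench). May be absent.
- tub1: One of three identical loose round plastic tubs: 110 mm outside diameter at the rim, 68 mm tall, walls and floor 5 mm (mouth 100 mm across). One holds the bit, another a small marble scrap that stays there, one nothing. Origin: centre of its underside; z up.
- tub2: One of three identical loose round plastic tubs: 110 mm outside diameter at the rim, 68 mm tall, walls and floor 5 mm (mouth 100 mm across). One holds the bit, another a small marble scrap that stays there, one nothing. Origin: centre of its underside; z up.
- tub3: One of three identical loose round plastic tubs: 110 mm outside diameter at the rim, 68 mm tall, walls and floor 5 mm (mouth 100 mm across). One holds the bit, another a small marble scrap that stays there, one nothing. Origin: centre of its underside; z up.
- lid1: One of three identical loose lids: disc 114 mm diameter, 5 mm thick, with a round plug 90 mm diameter, 6 mm deep under it that drops loosely into a tub's mouth, and a round knob 24 mm diameter, 32 mm tall on top. Origin: centre of the plug's underside (62 mm above the tub's underside when the lid is on); disc from 6 to 11 mm, knob from 11 to 43 mm above it; z up.
- lid2: One of three identical loose lids: disc 114 mm diameter, 5 mm thick, with a round plug 90 mm diameter, 6 mm deep under it that drops loosely into a tub's mouth, and a round knob 24 mm diameter, 32 mm tall on top. Origin: centre of the plug's underside (62 mm above the tub's underside when the lid is on); disc from 6 to 11 mm, knob from 11 to 43 mm above it; z up.
- lid3: One of three identical loose lids: disc 114 mm diameter, 5 mm thick, with a round plug 90 mm diameter, 6 mm deep under it that drops loosely into a tub's mouth, and a round knob 24 mm diameter, 32 mm tall on top. Origin: centre of the plug's underside (62 mm above the tub's underside when the lid is on); disc from 6 to 11 mm, knob from 11 to 43 mm above it; z up.
- mallet: Round wooden carver's mallet standing on its head, 84 mm diameter, 200 mm tall. Not part of the job: leave it where it is. Origin: centre of its underside.
- chisel: Steel flat chisel lying on the bench, 205 mm long. Not part of the job: leave it where it is. Origin: centre of its underside.
- square_rule: Flat metal rule, 160 x 30 x 6 mm, lying on the bench. Not part of the job: leave it where it is. Origin: centre of its underside.
- marble_piece: Small piece of marble, 90 x 60 x 45 mm, on the bench. Not part of the job: leave it where it is. Origin: centre of its underside.
Things that resemble listed ones, but are neither listed nor needed, are in the scene too. What is shaped like the lid3 but black is not meant.

How it is judged:
By the outcome, as a careful person would: the job done as asked, in the order asked, and still so for the second after the job is handed in, with the robot touching nothing.
Of rasp1, rasp2, rasp3, rasp4 only 2 to 4 are there at a start; the rules pass over those that are not, and their reading is None.
At some moment in a run one of tub1, tub2, tub3 may be knocked a few centimetres aside while the robot is not near it.
Once in a run the grip may slacken for a moment while it holds something.
It also fails if it takes over 210 s, if anything falls off the work surface, if the arm or the gripper's body presses on something with over 40 N, if the wrist force passes 120 N, or if a joint passes its speed limit or range.

### The arm

A 6-joint arm with a two-finger parallel gripper is mounted at the origin on the work surface. World frame = base frame: x ahead of the robot, y to its left, z up, the work surface at z = 0. Lengths are in m, angles in rad, forces in N, time in s.
With the tool pointing down it reaches from about 0.35 to 0.975 m from the base axis. Payload 4.9 kg.
Tool frame: the origin (TCP) lies on the mounting face of the last link; the fingertips stand 173 mm ahead of it and the grasp point (between the pads) lies 155 mm ahead of it; z points along the fingers, y is the line along which they close (so a half turn about z gives the same grasp; the last joint's range is limited). The gripper opens to 85 mm and grips with 20 to 120 N. Pads are 22 mm wide; open, the fingers measure 114 mm over their backs; the gripper's body (76 mm by 85 mm) begins 54 mm behind the grasp point. The pads swing forward as they close: fully open they stand 13 mm farther back than shut.
Start: joints at [-0.119, 0.053, 1.613, -0, 1.476, -0.119], TCP at [0.625, 0, 0.405] pointing down, gripper open.
Joint ranges: [-3.01, 3.01], [-1.01, 2.22], [0.06, 2.58], [-1.02, 4.17], [0.09, 2.62], [-3.14, 3.14]. Speed limits (rad/s): [2.57, 2.57, 3.14, 3.14, 3.14, 3.14].

### API

Orientations are given as a rotation vector (axis times angle).
In Python, from station import monitor, eyes, finish_job gives the robot as it stands. The module is installed in compiled form; this text tells all that it offers.
- The arm moves only by the tool step_arm, never from a script. Its argument "commands" is a list of rows, each a list of 3 entries, a list of its own where there are three numbers: the opening in per cent of the stroke, from 0 (shut) to 100 (fully open), then the shift along the tool's x, y, z in mm, then the turn about the tool's z in degrees. In form: [[hand, [x, y, z], yaw], ...]. A call has 1 to 12 rows; each row is the pose to reach, as a shift and turn from the pose commanded when the call began, along the tool's axes at that moment; what a row does not reach only later rows make up. A row lasts 1/8 s, in which the tool goes at most 62.5 mm and 10.7 degrees, less where a joint would pass 70% of its speed; a pose out of reach is approached as far as the arm can. A call with a gripper value outside its range is refused whole. The fingers move at their own pace and stop on an object; "squeeze" is the grip in N (left out, the last holds). Time passes only in rows, so rows that repeat a pose let the fingers close. It gives the time, the measured TCP pose, the force, the opening and the grip force at its end, in the units of the state.
- monitor.get_obs(): the state, without advancing time (a new reading comes with each control period).
- eyes.get_image(name): name is "scene" or "side" or "wrist"; returns the picture (384x512x3 uint8, red, green, blue); there is no depth.
- eyes.camera_info(name): a dict with "camera_matrix" (3x3 intrinsics, pixels), "k1" (the pictures are not rectified: a ray, as slopes to the right and down, at radius r is drawn at 1 + k1 r^2 times it, then the intrinsics apply), "extrinsics" (4x4, takes a point from camera to world coordinates). Camera axes: x right, y down, z forward; pixel columns grow to the right and rows downward; lengths in m; the calibration is good to about 2 mm. A picture is of the moment at which its call begins: read the wrist's pose just before it. camera_info takes no time and is no camera call; for the wrist camera it gives the pose at the moment of the call.
- finish_job(): hands the job in; it is judged then, once.
The state is a dict: "t": time; "q": joint angles; "dq": joint speeds; "effort": joint torques, N m; "tool_pos": TCP position; "tool_rot": TCP orientation; "contact_force": force on the tool from outside, world axes, zero at the start; "wrist_torque": the same for the moment, N m; "opening": finger opening in m; "grip_force": force on a finger pad.
Only numpy, scipy, OpenCV 4.12 (cv2) and the standard library are available. Lean on these libraries where they do the work, as an engineer would, in place of code of your own. Each camera call takes 0.05 s, during which the arm holds its last target. There are 200 camera calls.

## Working session

There is one attempt and no reset: what is moved stays moved. The work goes in short steps, Python scripts to look and compute and a tool call to move; the robot and the scene stay as the last step left them, time stands still between calls to the robot, and variables do not carry over. Pictures are saved under pics/ and viewed, at most 14 in all, crops included, and the job is handed in when it is done.

Besides the shell and the picture viewer there is one more tool, called after "Emit:" as name(argument=value, ...) on one line, values as JSON. step_arm: Moves the arm, as the interface text tells. Its arguments: {"type":"object","properties":{"commands":{"type":"array"},"squeeze":{"type":"number"}},"required":["commands"]}

```bash
mkdir -p pics
cat > h.py <<'E'
import numpy as np, cv2
from station import monitor, eyes, finish_job
from scipy.spatial.transform import Rotation as R
def snap(name,fn=None):
    ci=eyes.camera_info(name); im=eyes.get_image(name)[:,:,::-1].copy()
    if fn: cv2.imwrite('pics/'+fn,im)
    return im,ci
def ray(ci,u,v):
    K=np.array(ci['camera_matrix']);k1=ci['k1'];T=np.array(ci['extrinsics'])
    d=np.array([(u-K[0,2])/K[0,0],(v-K[1,2])/K[1,1]]);s=d.copy()
    for _ in range(20): s=d/(1+k1*(s@s))
    return T[:3,3],T[:3,:3]@np.array([s[0],s[1],1.])
def onplane(ci,u,v,z):
    o,d=ray(ci,u,v); return o+d*(z-o[2])/d[2]
def cross(r1,r2):
    (a,d),(b,e)=r1,r2; M=np.stack([d,-e],1); t=np.linalg.lstsq(M,b-a,rcond=None)[0]
    p,q=a+d*t[0],b+e*t[1]; return (p+q)/2,np.linalg.norm(p-q)
def proj(ci,P):
    T=np.linalg.inv(np.array(ci['extrinsics']));p=T[:3,:3]@np.array(P)+T[:3,3];s=p[:2]/p[2]
    s=s*(1+ci['k1']*(s@s));K=np.array(ci['camera_matrix']);return K[0,0]*s[0]+K[0,2],K[1,1]*s[1]+K[1,2]
E
python3 - <<'E'
from h import *
ims=[]
for n in ("scene","side","wrist"):
    im,ci=snap(n,n+'0.png'); print(n,np.round(ci['extrinsics'],3).tolist(),np.round(ci['camera_matrix'],1).tolist(),ci['k1'])
o=monitor.get_obs();print(o['tool_pos'],o['tool_rot'],o['t'],o['opening'])
E
```

```text
scene [[0.133, 0.72, -0.681, 1.607], [0.991, -0.086, 0.103, -0.063], [0.016, -0.688, -0.725, 1.172], [0.0, 0.0, 0.0, 1.0]] [[498.6, 0.0, 256.8], [0.0, 498.6, 191.8], [0.0, 0.0, 1.0]] -0.07520581932794687
side [[-0.959, -0.156, 0.236, 0.253], [-0.283, 0.508, -0.814, 1.135], [0.007, -0.847, -0.531, 0.764], [0.0, 0.0, 0.0, 1.0]] [[396.1, 0.0, 261.8], [0.0, 396.1, 192.7], [0.0, 0.0, 1.0]] -0.07302712197059551
wrist [[1.0, 0.001, -0.002, 0.623], [0.0, -0.959, -0.284, 0.073], [-0.002, 0.284, -0.959, 0.373], [0.0, 0.0, 0.0, 1.0]] [[306.1, 0.0, 253.0], [0.0, 306.1, 189.4], [0.0, 0.0, 1.0]] 4.37075180502519e-06
[6.24792928e-01 1.94610680e-05 4.03723008e-01] [-2.22055688e+00 -2.22052235e+00  1.57316758e-03] 0.15 0.08557808974806634
```

View pics/scene0.png

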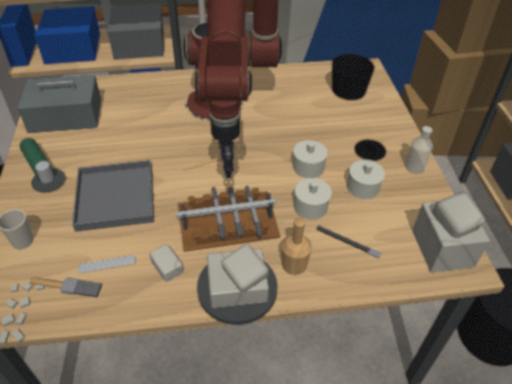

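View pics/side0.png

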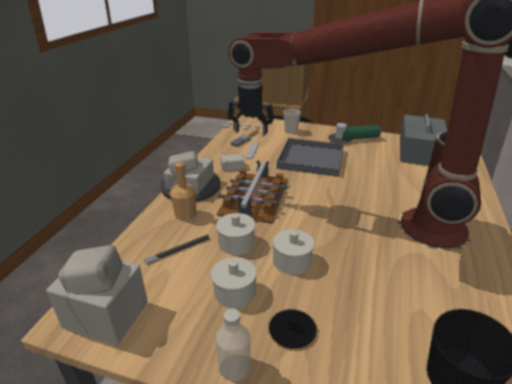

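The scene view shows the tray at (115,193), the rack at (228,218) with three rasps and the bar across it from (180,213) to (275,204). Three white-lidded tubs stand at (309,157), (312,197) and (365,178), and the unwanted black lid lies at (370,149). The mallet is at (295,248).

Run:
```python
import cv2,numpy as np
a=cv2.imread('pics/scene0.png');b=cv2.imread('pics/side0.png');w=cv2.imread('pics/wrist0.png')
c1=cv2.resize(a[135:255,165:395],None,fx=3.4,fy=3.4,interpolation=cv2.INTER_CUBIC)[:, :782]
cv2.imwrite('pics/c1.png',c1)
c2=cv2.resize(b[160:310,200:330],None,fx=3,fy=3,interpolation=cv2.INTER_CUBIC)
w2=w
h=np.zeros((450,390+400,3),np.uint8);h[:,:390]=c2;h[:300,390:]=cv2.resize(w,(400,300));cv2.imwrite('pics/c2.png',h)
```

```text
(no output)
```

View pics/c1.png

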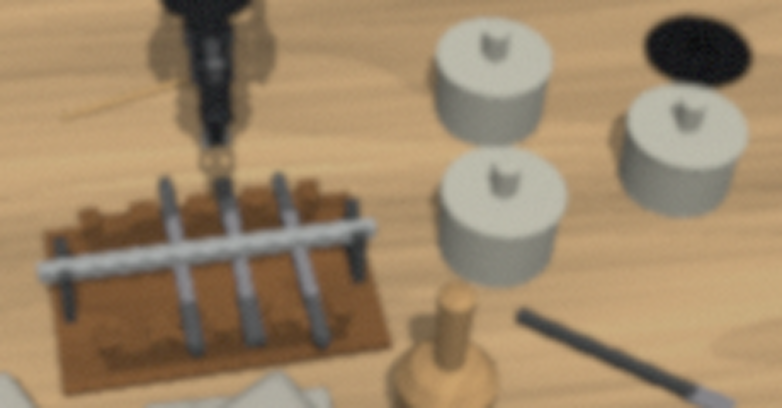

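View pics/c2.png

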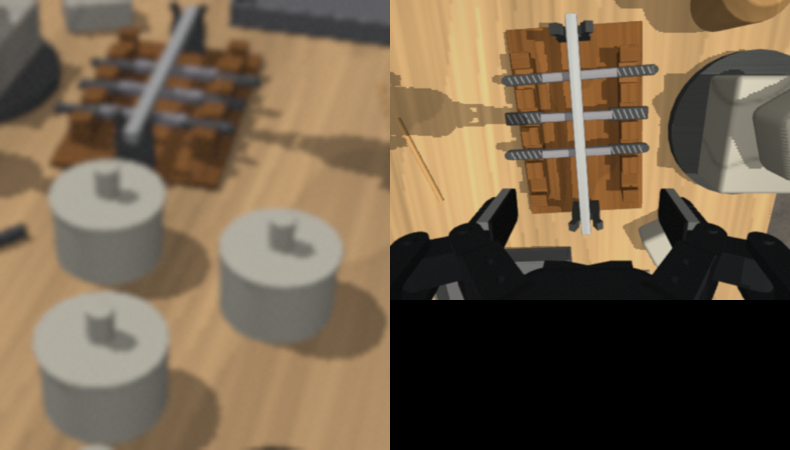

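Rasps sit in three notches (wrist picture: rows of about 93, 147 and 195 full-scale), with the fourth notch empty at the bottom end. The lids meant are the three white ones on tubs; the black one at scene (370,149) is excluded.

Run:
```python
from h import *
ci={n:eyes.camera_info(n) for n in("scene","side","wrist")}
S=lambda u,v:ray(ci['scene'],u,v);D=lambda u,v:ray(ci['side'],u,v);W=lambda u,v:ray(ci['wrist'],u,v)
for n,a,b in[('A',(310.6,146.2),(294.3,234)),('B',(313.5,185),(236,216.7)),('C',(368,165.9),(233.3,264.3))]:
    p,e=cross(S(*a),D(*b));print(n,p.round(3),round(e,4))
# bar
w=cv2.imread('pics/wrist0.png');hsv=cv2.cvtColor(w,cv2.COLOR_BGR2HSV)
m=((hsv[...,1]<45)&(hsv[...,2]>120)).astype(np.uint8);m[:, :200]=0;m[:,290:]=0;m[310:]=0
n,l,st,c=cv2.connectedComponentsWithStats(m);k=1+np.argmax(st[1:,4]);print(st[k])
ys,xs=np.where(l==k);r=cv2.minAreaRect(np.stack([xs,ys],1).astype(np.float32));bx=cv2.boxPoints(r);print(r)
q=bx[np.argsort(bx[:,1])];e1=(q[0]+q[1])/2;e2=(q[2]+q[3])/2;print(e1,e2)
for z in(.057,.064):
    a,b=onplane(ci['wrist'],*e1,z),onplane(ci['wrist'],*e2,z);print(z,a,b,np.linalg.norm(a-b),(a+b)/2,np.degrees(np.arctan2(*(a-b)[:2])))
# height check: ends in scene
for e,sc in((e2,(179,214)),(e1,(275,202))):
    p,er=cross(W(*e),S(*sc));print('bar end',p.round(3),round(er,4))
for a,b in[((78,168),(0,0)),((152,161),0),((155,221),0),((75,228),0)]:
    print('tray',onplane(ci['scene'],*a,.035).round(3))
for a in[(284,140),(345,148),(338,172),(278,163)]:print('tray side',onplane(ci['side'],*a,.035).round(3))
for u,v in[(295,268),(298,222)]:print('mallet',onplane(ci['scene'],u,v,0 if v>230 else .2).round(3))
# rasp points in wrist, mid z .046
for u,v in[((580-390)*1.28,73*1.28),((580-390)*1.28,117*1.28),((580-390)*1.28,153*1.28)]:print('rasp',onplane(ci['wrist'],u,v,.046).round(3))
```

```text
A [0.407 0.292 0.094] 0.0068
B [0.585 0.263 0.096] 0.0056
C [0.524 0.454 0.096] 0.0036
[ 224   17   66  283 5118]
((263.75860595703125, 156.31373596191406), (283.2338562011719, 60.81059265136719), 85.66769409179688)
[253.06073   15.101456] [274.45648 297.52603]
0.057 [0.62239498 0.14698632 0.057     ] [ 0.64816861 -0.1563501   0.057     ] 0.30442940847389033 [ 0.6352818  -0.00468189  0.057     ] -4.856593008639508
0.064 [0.62240517 0.14534937 0.064     ] [ 0.64760843 -0.15127431  0.064     ] 0.2976924858835504 [ 0.6350068  -0.00296247  0.064     ] -4.856593008639536
bar end [ 0.645 -0.141  0.081] 0.0043
bar end [0.622 0.143 0.073] 0.0014
tray [ 0.362 -0.473  0.035]
tray [ 0.357 -0.23   0.035]
tray [ 0.622 -0.218  0.035]
tray [ 0.622 -0.453  0.035]
tray side [ 0.607 -0.429  0.035]
tray side [ 0.339 -0.429  0.035]
tray side [ 0.342 -0.208  0.035]
tray side [ 0.578 -0.211  0.035]
mallet [0.815 0.172 0.   ]
mallet [0.811 0.165 0.2  ]
rasp [0.612 0.078 0.046]
rasp [0.612 0.02  0.046]
rasp [ 0.611 -0.031  0.046]
```

```bash
cat >> h.py <<'E'
def barfit(w,ci,umin=200,umax=290,vmax=310,z=.064):
    hsv=cv2.cvtColor(w,cv2.COLOR_BGR2HSV)
    m=((hsv[...,1]<60)&(hsv[...,2]>130)).astype(np.uint8);m[:, :umin]=0;m[:,umax:]=0;m[vmax:]=0
    n,l,st,c=cv2.connectedComponentsWithStats(m);k=1+np.argmax(st[1:,4]);m=l==k
    rows=np.where(m.any(1))[0];wd=m.sum(1);med=np.median(wd[rows]);pts=[]
    for v in rows:
        if abs(wd[v]-med)<=2: u=np.where(m[v])[0];pts.append((u.mean(),v))
    p=np.array(pts);a=np.polyfit(p[:,1],p[:,0],1);r=p[:,0]-np.polyval(a,p[:,1]);g=abs(r)<1.5;a=np.polyfit(p[g,1],p[g,0],1)
    good=p[g,1];v0,v1=rows.min(),rows.max()
    A=onplane(ci,np.polyval(a,v0),v0,z);B=onplane(ci,np.polyval(a,v1+1),v1+1,z)
    d=A-B
    print('rows',v0,v1,'width',med,'n',g.sum(),'A',A.round(4),'B',B.round(4),'L',np.linalg.norm(d).round(4),'mid',((A+B)/2).round(4),'yaw',np.degrees(np.arctan2(-d[0],d[1])).round(2))
    return a,A,B
E
python3 - <<'E'
from h import *
barfit(cv2.imread('pics/wrist0.png'),eyes.camera_info('wrist'))
E
```

```text
rows 17 300 width 14.0 n 245 A [0.6023 0.1438 0.064 ] B [ 0.6201 -0.1561  0.064 ] L 0.3004 mid [ 0.6112 -0.0061  0.064 ] yaw 3.39
```

Emit:
step_arm(commands=[[55,[-3,3,40],-2],[50,[-3,5,80],-4],[50,[-3,5,100],-4],[50,[-3,5,100],-4]])

```text
t: 0.65
tool_pos: [0.6294, -0.0029, 0.3027]
tool_rot: [-2.141, -2.295, 0.004]
contact_force: [-0.5, 1.0, 0.1]
opening: 0.0429
grip_force: 0.0
```

Run:
```python
from h import *
w,ci=snap('wrist','w1.png')
for z in(.057,.064,.071):barfit(w,ci,150,330,384,z)
```

```text
rows 0 336 width 21.0 n 212 A [0.6029 0.1275 0.057 ] B [ 0.6178 -0.1262  0.057 ] L 0.2542 mid [0.6104 0.0007 0.057 ] yaw 3.37
rows 0 336 width 21.0 n 212 A [0.6036 0.1257 0.064 ] B [ 0.618  -0.1198  0.064 ] L 0.2459 mid [0.6108 0.0029 0.064 ] yaw 3.37
rows 0 336 width 21.0 n 212 A [0.6042 0.1238 0.071 ] B [ 0.6181 -0.1134  0.071 ] L 0.2376 mid [0.6112 0.0052 0.071 ] yaw 3.37
```

View pics/w1.png

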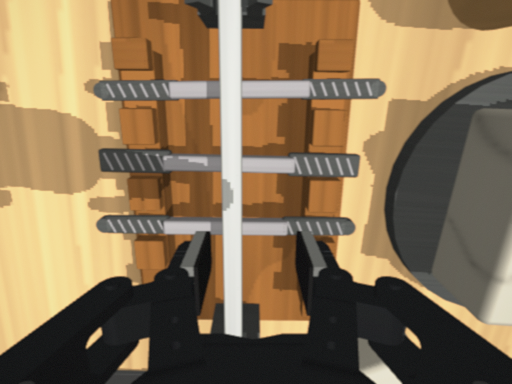

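The bar's middle is at (0.611, -0.006), yaw 3.4°, and its fitted length of 300 mm at z = 0.064 confirms the height. Next I grip it.

Emit:
step_arm(commands=[[50,[-2,-19,0],0.6],[50,[-2,-19,30],0.6],[50,[-2,-19,60],0.6],[50,[-2,-19,80],0.6],[50,[-2,-19,91],0.6],[50,[-2,-19,91],0.6],[0,[-2,-19,91],0.6],[0,[-2,-19,91],0.6],[0,[-2,-19,91],0.6],[0,[-2,-19,91],0.6],[0,[-2,-19,91],0.6]], squeeze=60)

```text
t: 2.08
tool_pos: [0.6119, -0.0064, 0.2153]
tool_rot: [2.153, 2.285, 0.003]
contact_force: [0.2, 0.2, 4.8]
opening: 0.0126
grip_force: 60.2
```

Emit:
step_arm(commands=[[0,[0,0,-15],0],[0,[0,0,-35],0],[0,[0,0,-60],0],[0,[0,0,-70],0],[0,[4,-40,-70],0],[0,[9,-90,-70],0],[0,[13,-140,-70],0],[0,[16,-170,-60],0],[0,[16,-170,-30],0],[0,[16,-170,10],0],[0,[16,-170,35],0],[0,[16,-170,35],0]])

```text
t: 3.58
tool_pos: [0.4389, -0.0002, 0.1766]
tool_rot: [-2.151, -2.283, 0.005]
contact_force: [-0.2, -0.4, -2.4]
opening: 0.0128
grip_force: 59.6
```

Run:
```python
from h import *
w,ci=snap('wrist');s,cs=snap('scene')
cv2.imwrite('pics/v1.png',np.hstack([cv2.resize(w,(400,300)),cv2.resize(s[130:280,60:330],(400,300))]))
# rasps from w1 (old) : need its camera pose
```

```text
(no output)
```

View pics/v1.png

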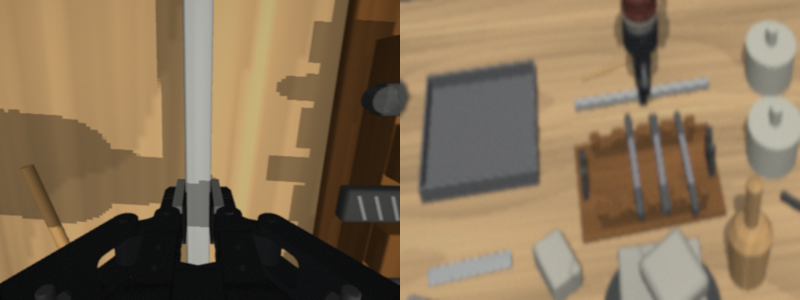

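The bar is held centrally about 11 mm above a clear patch of bench between the arm and the rack, and the rack is now open. I lower the bar, release it and rise.

Emit:
step_arm(commands=[[0,[0,0,6],0],[0,[0,0,11],0],[0,[0,0,11],0],[0,[0,0,11],0],[40,[0,0,11],0],[40,[0,0,11],0],[40,[0,0,11],0],[40,[0,0,0],0],[40,[0,0,-50],0],[40,[0,60,-100],0],[40,[0,120,-150],0],[40,[0,170,-160],0]])

```text
t: 5.18
tool_pos: [0.5957, 0.0088, 0.3362]
tool_rot: [2.152, 2.284, 0.004]
contact_force: [0.9, 0.0, 0.4]
opening: 0.0341
grip_force: 0.0
```

Emit:
step_arm(commands=[[40,[0,0,0],10],[40,[0,0,0],20],[40,[0,0,0],30],[40,[0,0,0],40],[40,[0,0,0],50],[40,[0,0,0],60],[40,[0,0,0],70],[40,[0,0,0],80],[40,[0,0,0],90],[40,[0,0,0],90],[40,[0,0,0],90]])

```text
t: 6.55
tool_pos: [0.5941, 0.0087, 0.3325]
tool_rot: [3.14, 0.097, 0.0]
contact_force: [0.9, 0.3, 0.0]
opening: 0.0341
grip_force: 0.0
```

Run:
```python
from h import *
o=monitor.get_obs();print(o['q'],o['tool_pos'])
w,ci=snap('wrist');s,cs=snap('scene')
cv2.imwrite('pics/v2.png',np.hstack([w[:,:, :],cv2.resize(s[130:280,60:330],(280,384*280//400*400//384))]) if 0 else w)
cv2.imwrite('pics/v2s.png',s)
print(np.round(ci['extrinsics'],3).tolist())
```

```text
[-1.10556730e-01  3.46933606e-02  1.75438839e+00 -3.54881293e-05
  1.35235210e+00  1.39849306e+00] [0.59409705 0.00870174 0.33253682]
[[0.062, -0.957, -0.283, 0.664], [-0.998, -0.059, -0.018, 0.014], [0.001, 0.284, -0.959, 0.302], [0.0, 0.0, 0.0, 1.0]]
```

View pics/v2.png

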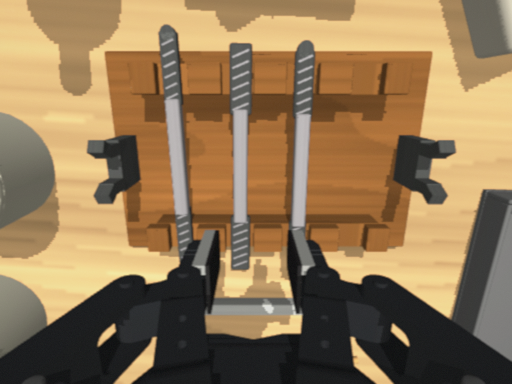

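This view down the rack, with the image's right being -y, shows rasps at columns of about 175, 240 and 302. The bar lies behind at (250,307).

Run:
```python
from h import *
w=cv2.imread('pics/v2.png');ci=eyes.camera_info('wrist')
w0=cv2.imread('pics/wrist0.png');c0=dict(ci);c0['extrinsics']=[[1.0,.001,-.002,.623],[0,-.959,-.284,.073],[-.002,.284,-.959,.373],[0,0,0,1]]
g=lambda im:((cv2.cvtColor(im,cv2.COLOR_BGR2HSV)[...,1]<70)&(cv2.cvtColor(im,cv2.COLOR_BGR2HSV)[...,2]>90))
m=g(w);m0=g(w0)
for uc,v0 in((176,92),(240,148),(301,195)):
    P=[]
    for v in range(120,205):
        uu=np.arange(uc-18,uc+19);u=uu[m[v,uc-18:uc+19]]
        if 6<len(u)<24:P.append((u.mean(),v))
    P=np.array(P);a=np.polyfit(P[:,1],P[:,0],1)
    A=onplane(ci,np.polyval(a,110),110,.046);B=onplane(ci,np.polyval(a,205),205,.046);d=A-B
    # ends of waist rows
    col=[g(w)[v,int(np.polyval(a,v))] for v in range(60,250)]
    # view 0: mean v at u window left of bar
    Q=[];
    for u in range(195,222):
        vv=np.arange(v0-14,v0+15);v=vv[m0[v0-14:v0+15,u]]
        if 5<len(v)<22:Q.append((u,v.mean()))
    Q=np.array(Q);zs=np.linspace(.02,.07,51);f=[]
    for z in zs:
        p=onplane(c0,*Q.mean(0),z);A1=onplane(ci,np.polyval(a,110),110,z);B1=onplane(ci,np.polyval(a,205),205,z)
        t=(p[0]-B1[0])/(A1[0]-B1[0]);f.append(p[1]-(B1+t*(A1-B1))[1])
    print(uc,'A',A.round(4),'B',B.round(4),'yaw',np.degrees(np.arctan2(d[1],d[0])).round(2),'top z',zs[np.argmin(np.abs(f))].round(3),'n',len(P),len(Q))
# tray corners, coarse + brightness of blobs not needed
```

```text
176 A [0.6517 0.0784 0.046 ] B [0.5705 0.0719 0.046 ] yaw 4.58 top z 0.042 n 85 27
240 A [0.6551 0.0237 0.046 ] B [0.5737 0.0202 0.046 ] yaw 2.47 top z 0.044 n 85 27
301 A [ 0.6582 -0.0269  0.046 ] B [ 0.5768 -0.0318  0.046 ] yaw 3.44 top z 0.046 n 85 27
```

Emit:
step_arm(commands=[[40,[13,39,0],0],[40,[13,39,40],0],[40,[13,39,80],0],[40,[13,39,110],0],[40,[13,39,123],0],[40,[13,39,123],0],[0,[13,39,123],0],[0,[13,39,123],0],[0,[13,39,123],0],[0,[13,39,123],0]], squeeze=60)

```text
t: 7.9
tool_pos: [0.6104, -0.0296, 0.2114]
tool_rot: [3.14, 0.093, 0.005]
contact_force: [-0.8, 0.1, 6.4]
opening: 0.0098
grip_force: 61.3
```

Emit:
step_arm(commands=[[0,[0,0,-20],0],[0,[0,0,-60],0],[0,[0,0,-90],0],[0,[-30,50,-120],0],[0,[-60,110,-140],0],[0,[-90,160,-140],0],[0,[-100,190,-140],0],[0,[-100,190,-140],0],[0,[-100,190,-140],0]])

```text
t: 9.02
tool_pos: [0.5209, -0.2247, 0.3496]
tool_rot: [-3.14, -0.093, -0.0]
contact_force: [0.2, 0.4, -1.5]
opening: 0.01
grip_force: 60.4
```

Run:
```python
from h import *
o=monitor.get_obs();print(o['tool_pos'])
w,ci=snap('wrist','v3.png')
import json;json.dump(np.array(ci['extrinsics']).tolist(),open('v3.json','w'))
```

```text
[ 0.52088459 -0.22467751  0.34955148]
```

View pics/v3.png

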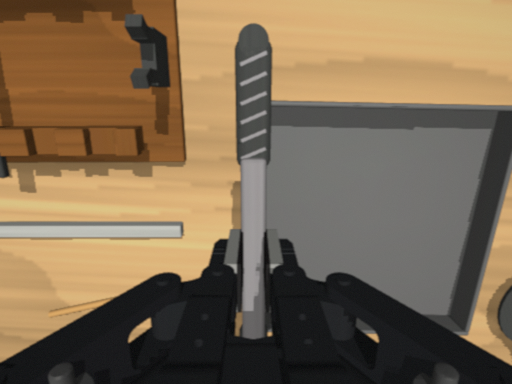

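Holding the rasp well. The tray's outer rim corners are at (511,107) for +x/-y and (467,333) for -x/-y, with the far edge running along row ~103.

Run:
```python
from h import *
import json
ci=dict(eyes.camera_info('wrist'));ci['extrinsics']=json.load(open('v3.json'))
a=onplane(ci,511,107,.035);b=onplane(ci,467,333,.035);c=onplane(ci,274,102,.035)
d=a-b;e=c-a
print(a,b,c,np.linalg.norm(d),np.degrees(np.arctan2(d[1],d[0])),np.degrees(np.arctan2(-e[0],e[1])))
th=np.arctan2(d[1],d[0]);X=np.array([np.cos(th),np.sin(th)]);Y=np.array([-X[1],X[0]])
print('ctr',((a+b)/2)[:2]+.12*Y)
print('rasp end',onplane(ci,254,26,.25))
cs=eyes.camera_info('scene')
for u,v in((78,168),(152,161),(155,221),(75,228)):
  o=onplane(cs,u,v,.035);print(o.round(3))
ctr=((a+b)/2)[:2]+.12*Y
for sx,sy in((-1,-1),(-1,1),(1,1),(1,-1)):
  p=ctr+.125*sx*X+.12*sy*Y;print('pred scene',np.round(proj(cs,[*p,.035]),1))
```

```text
[ 0.59789868 -0.45086842  0.035     ] [ 0.35357266 -0.47454514  0.035     ] [ 0.5895964  -0.23840521  0.035     ] 0.2454705574011211 5.535037135551149 2.2377702392031793
ctr [ 0.46416114 -0.34326629]
rasp end [ 0.60529131 -0.21891826  0.25      ]
[ 0.362 -0.473  0.035]
[ 0.357 -0.23   0.035]
[ 0.622 -0.218  0.035]
[ 0.622 -0.453  0.035]
pred scene [ 77.8 165.8]
pred scene [150.2 155.3]
pred scene [157.2 209.6]
pred scene [ 76.7 222.4]
```

Emit:
step_arm(commands=[[0,[-20,60,0],0],[0,[-40,120,0],0],[0,[-58,190,0],0],[0,[-58,190,50],0],[0,[-58,190,100],0],[0,[-58,190,140],0],[0,[-58,190,158],0],[0,[-58,190,165],0],[0,[-58,190,165],0],[35,[-58,190,165],0],[35,[-58,190,165],0],[35,[-58,190,165],0]])

```text
t: 10.58
tool_pos: [0.4745, -0.4184, 0.1852]
tool_rot: [3.139, 0.093, 0.002]
contact_force: [0.3, 1.6, 0.0]
opening: 0.03
grip_force: 0.0
```

Emit:
step_arm(commands=[[35,[0,0,-40],0],[35,[0,0,-90],0],[35,[15,-50,-110],0],[35,[35,-105,-110],0],[35,[55,-160,-110],0],[35,[80,-215,-110],0],[35,[100,-270,-110],0],[35,[120,-325,-110],0],[35,[140,-380,-110],0],[35,[161,-431,-110],0],[35,[161,-431,-110],0],[35,[161,-431,-90],0]])

```text
t: 12.08
tool_pos: [0.6102, 0.0214, 0.2757]
tool_rot: [3.139, 0.094, 0.007]
contact_force: [0.3, 0.0, 0.0]
opening: 0.0296
grip_force: 0.0
```

Run:
```python
from h import *
w,ci=snap('wrist');s,cs=snap('scene')
cv2.imwrite('pics/v4.png',np.hstack([cv2.resize(w,(400,300)),cv2.resize(s[130:280,60:330],(400,300))]))
```

```text
(no output)
```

View pics/v4.png

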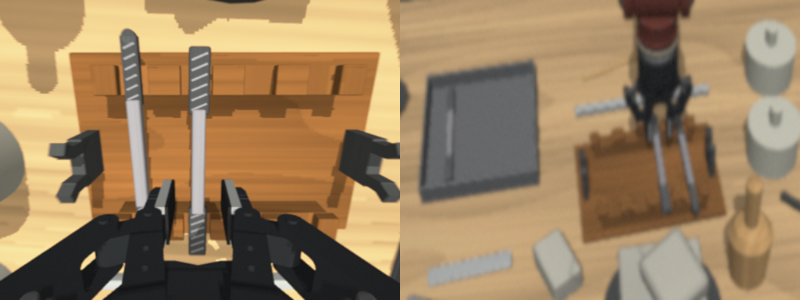

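The first rasp lies flat in the tray, and rasp 2 is between the fingers at (198,130). I carry on.

Emit:
step_arm(commands=[[35,[0,0,35],0],[35,[0,0,58],0],[35,[0,0,65],0],[35,[0,0,65],0],[0,[0,0,65],0],[0,[0,0,65],0],[0,[0,0,65],0],[0,[0,0,50],0],[0,[0,0,10],0],[0,[0,0,-40],0],[0,[-20,40,-50],0],[0,[-40,90,-50],0]])

```text
t: 13.68
tool_pos: [0.5749, -0.0707, 0.3271]
tool_rot: [3.139, 0.097, 0.006]
contact_force: [0.2, -1.8, -1.5]
opening: 0.0098
grip_force: 60.4
```

Emit:
step_arm(commands=[[0,[-22,50,0],0],[0,[-46,105,0],0],[0,[-70,160,0],0],[0,[-95,220,0],0],[0,[-122,293,0],0],[0,[-122,293,40],0],[0,[-122,293,90],0],[0,[-122,293,128],0],[0,[-122,293,141],0],[0,[-122,293,141],0],[35,[-122,293,141],0],[35,[-122,293,141],0]])

```text
t: 15.18
tool_pos: [0.471, -0.3706, 0.1846]
tool_rot: [3.138, 0.094, 0.003]
contact_force: [-0.2, -0.8, 0.4]
opening: 0.0297
grip_force: 0.0
```

Emit:
step_arm(commands=[[35,[0,0,-40],0],[35,[0,0,-90],0],[35,[15,-50,-110],0],[35,[35,-105,-110],0],[35,[55,-160,-110],0],[35,[80,-215,-110],0],[35,[100,-270,-110],0],[35,[120,-325,-110],0],[35,[140,-380,-110],0],[35,[166,-436,-110],0],[35,[166,-436,-110],0],[35,[166,-436,-90],0]])

```text
t: 16.68
tool_pos: [0.6111, 0.0749, 0.2749]
tool_rot: [3.14, 0.094, 0.008]
contact_force: [0.5, -0.1, 1.1]
opening: 0.0298
grip_force: 0.0
```

Run:
```python
from h import *
w,ci=snap('wrist');s,cs=snap('scene')
cv2.imwrite('pics/v5.png',np.hstack([cv2.resize(w,(400,300)),cv2.resize(s[130:280,60:330],(400,300))]))
m=cv2.cvtColor(w,cv2.COLOR_BGR2HSV);m=(m[...,1]<70)&(m[...,2]>90)
for v in(150,180,200):
    u=np.where(m[v,200:310])[0]+200;print(v,u.min(),u.max(),onplane(ci,u.mean(),v,.046).round(4) if len(u) else '')
print(monitor.get_obs()['tool_pos'])
```

```text
150 243 260 [0.6505 0.0789 0.046 ]
180 244 261 [0.6303 0.077  0.046 ]
200 244 261 [0.6163 0.0762 0.046 ]
[0.6088153  0.07369661 0.26961879]
```

View pics/v5.png

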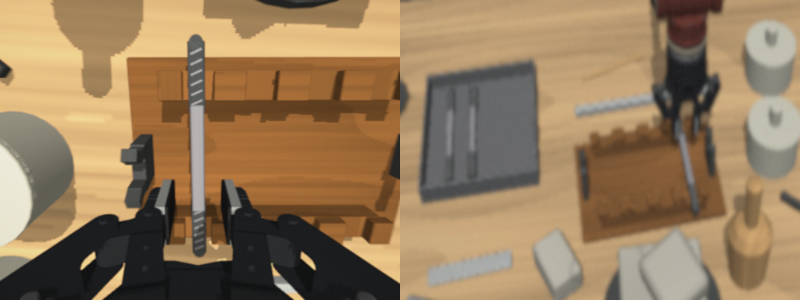

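Emit:
step_arm(commands=[[35,[0,1,35],0],[35,[0,-1,58],0],[35,[0,-1,65],0],[35,[0,-1,65],0],[0,[0,-1,65],0],[0,[0,-1,65],0],[0,[0,-1,65],0],[0,[0,-1,50],0],[0,[0,-1,10],0],[0,[0,-1,-40],0],[0,[-20,40,-50],0],[0,[-40,90,-50],0]])

```text
t: 18.27
tool_pos: [0.5757, -0.0176, 0.326]
tool_rot: [3.139, 0.097, 0.006]
contact_force: [0.1, -0.6, -1.9]
opening: 0.0099
grip_force: 60.6
```

Emit:
step_arm(commands=[[0,[-22,50,0],0],[0,[-46,105,0],0],[0,[-70,160,0],0],[0,[-95,220,0],0],[0,[-124,298,0],0],[0,[-124,298,40],0],[0,[-124,298,90],0],[0,[-124,298,128],0],[0,[-124,298,141],0],[0,[-124,298,141],0],[35,[-124,298,141],0],[35,[-124,298,141],0]])

```text
t: 19.77
tool_pos: [0.4702, -0.3225, 0.1835]
tool_rot: [3.139, 0.094, 0.003]
contact_force: [0.3, 0.3, 0.2]
opening: 0.0298
grip_force: 0.0
```

Emit:
step_arm(commands=[[35,[0,0,-40],0],[35,[0,0,-90],0],[35,[0,-40,-120],-10],[35,[-2,-80,-120],-20],[35,[-4,-120,-120],-30],[35,[-6,-160,-120],-40],[35,[-8,-200,-120],-50],[35,[-10,-240,-120],-60],[35,[-11,-280,-120],-70],[35,[-11,-324,-120],-80],[35,[-11,-324,-120],-90],[35,[-11,-324,-120],-90]])

```text
t: 21.28
tool_pos: [0.4394, 0.001, 0.3028]
tool_rot: [2.155, 2.285, 0.001]
contact_force: [-0.1, 0.6, 0.5]
opening: 0.0297
grip_force: 0.0
```

Emit:
step_arm(commands=[[35,[0,0,0],0],[35,[0,0,0],0]])

```text
t: 21.52
tool_pos: [0.4395, 0.0, 0.3023]
tool_rot: [2.157, 2.284, 0.0]
contact_force: [0.4, -1.0, 0.2]
opening: 0.0301
grip_force: 0.0
```

Run:
```python
from h import *
o=monitor.get_obs();print(o['tool_pos'],o['tool_rot'])
w,ci=snap('wrist','v6w.png');s,cs=snap('scene')
a,A,B=barfit(w,ci,150,330,384,.014);print(a)
cv2.imwrite('pics/v6.png',np.hstack([cv2.resize(w,(400,300)),cv2.resize(s[130:280,60:330],(400,300))]))
```

```text
[4.39492601e-01 4.76126260e-05 3.02340230e-01] [2.15709120e+00 2.28370089e+00 1.73616336e-04]
rows 0 327 width 16.0 n 317 A [0.4317 0.1432 0.014 ] B [ 0.449  -0.1497  0.014 ] L 0.2934 mid [ 0.4404 -0.0033  0.014 ] yaw 3.39
[-4.74278580e-04  2.55901434e+02]
```

View pics/v6.png

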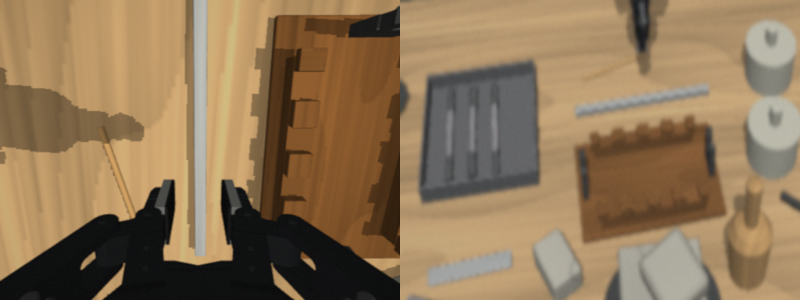

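The fourth notch is empty and three rasps lie in the tray. The bar's visible end gives its centre at (0.440, 0.000), yaw 3.4°. I grip it and hover over the brackets.

Emit:
step_arm(commands=[[35,[0,1,50],0],[35,[0,1,100],0],[35,[0,1,120],0],[35,[0,1,127],0],[35,[0,1,127],0],[0,[0,1,127],0],[0,[0,1,127],0],[0,[0,1,127],0],[0,[0,1,127],0],[0,[0,1,100],0],[0,[0,1,50],0],[0,[0,1,0],0]], squeeze=80)

```text
t: 23.12
tool_pos: [0.4397, 0.0007, 0.3027]
tool_rot: [-2.154, -2.285, 0.001]
contact_force: [1.1, 0.1, -2.6]
opening: 0.0112
grip_force: 78.8
```

Emit:
step_arm(commands=[[0,[-4,45,0],0],[0,[-8,90,0],0],[0,[-12,135,0],0],[0,[-16,171,0],0],[0,[-16,171,15],0],[0,[-16,171,30],0],[0,[-16,171,30],0],[0,[-16,171,30],0]])

```text
t: 24.12
tool_pos: [0.6113, -0.0052, 0.272]
tool_rot: [-2.154, -2.286, 0.001]
contact_force: [0.5, 0.2, -2.1]
opening: 0.0112
grip_force: 79.1
```

Run:
```python
from h import *
o=monitor.get_obs();print(o['tool_pos'],o['tool_rot'])
w,ci=snap('wrist');s,cs=snap('scene');d,_=snap('side')
cv2.imwrite('pics/v7.png',np.hstack([cv2.resize(w,(400,300)),cv2.resize(d[150:250,190:323],(400,300))]))
```

```text
[ 0.61134896 -0.00518709  0.27201681] [-2.15428724e+00 -2.28601682e+00  5.70554701e-04]
```

View pics/v7.png

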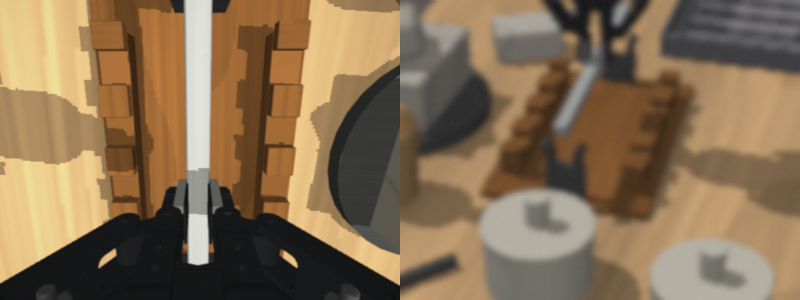

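The bar is level over both brackets. I lower it slowly.

Emit:
step_arm(commands=[[0,[-1,0,10],0],[0,[-1,0,18],0],[0,[-1,0,26],0],[0,[-1,0,34],0],[0,[-1,0,40],0],[0,[-1,0,43],0],[0,[-1,0,45],0],[0,[-1,0,45],0]])

```text
t: 25.28
tool_pos: [0.6122, -0.0063, 0.2273]
tool_rot: [2.154, 2.286, 0.0]
contact_force: [0.2, 0.1, -3.6]
opening: 0.0115
grip_force: 79.2
```

Emit:
step_arm(commands=[[0,[0,0,2],0],[0,[0,0,3],0],[15,[0,0,3],0],[30,[0,0,3],0],[35,[0,0,3],0],[35,[0,0,3],0],[35,[0,0,-20],0],[35,[0,0,-60],0],[35,[0,0,-100],0],[35,[0,0,-130],0],[35,[0,0,-150],0],[35,[0,0,-150],0]])

```text
t: 26.78
tool_pos: [0.6125, -0.0063, 0.3789]
tool_rot: [2.153, 2.285, 0.003]
contact_force: [0.7, -0.2, -0.6]
opening: 0.0298
grip_force: 0.0
```

Run:
```python
from h import *
o=monitor.get_obs();print(o['tool_pos'],o['tool_rot'])
w,ci=snap('wrist');s,cs=snap('scene','v8s.png');d,cd=snap('side','v8d.png')
barfit(w,ci,150,330,384,.064)
t=np.hstack([cv2.resize(w,(400,300)),cv2.resize(d[150:250,190:323],(400,300))])
t2=np.hstack([cv2.resize(s[130:230,260:393],(400,300),interpolation=cv2.INTER_CUBIC),cv2.resize(d[195:305,190:337],(400,300),interpolation=cv2.INTER_CUBIC)])
cv2.imwrite('pics/v8.png',np.vstack([t,t2]))
```

```text
[ 0.61249536 -0.00630613  0.37885968] [2.15283191 2.28451325 0.00292247]
rows 1 309 width 15.0 n 289 A [0.602 0.143 0.064] B [ 0.6199 -0.1556  0.064 ] L 0.2991 mid [ 0.611  -0.0063  0.064 ] yaw 3.43
```

View pics/v8.png

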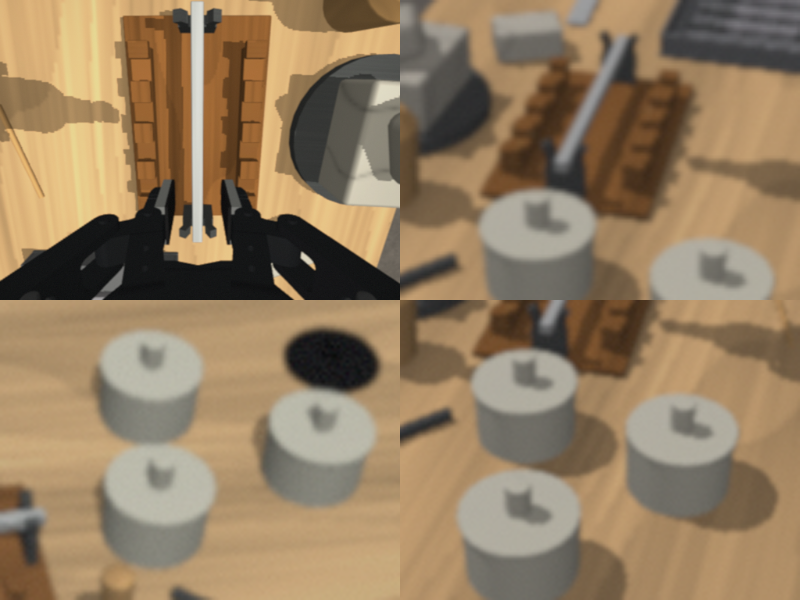

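The bar is seated and centred: its middle is at (0.611, -0.006), matching the start. Next I look at the tubs from above.

Emit:
step_arm(commands=[[35,[50,0,-30],0],[45,[100,-15,-71],0],[55,[155,-30,-71],0],[60,[210,-45,-71],0],[60,[265,-60,-71],0],[60,[320,-75,-71],0],[60,[370,-85,-71],0],[60,[392,-89,-71],0],[60,[392,-89,-71],0],[60,[392,-89,-71],0]])

```text
t: 28.18
tool_pos: [0.5006, 0.3788, 0.4474]
tool_rot: [2.156, 2.285, -0.002]
contact_force: [-0.3, -0.5, 0.1]
opening: 0.0513
grip_force: 0.0
```

```bash
cat >> h.py <<'E'
def lids(w,ci,z=.073,lo=150,sat=50):
    hsv=cv2.cvtColor(w,cv2.COLOR_BGR2HSV);out=[]
    m=((hsv[...,1]<sat)&(hsv[...,2]>lo)).astype(np.uint8)*255
    m=cv2.morphologyEx(m,cv2.MORPH_OPEN,np.ones((3,3)))
    for c in cv2.findContours(m,cv2.RETR_EXTERNAL,cv2.CHAIN_APPROX_NONE)[0]:
        if cv2.contourArea(c)<600: continue
        c=cv2.convexHull(c);e=cv2.fitEllipse(c)
        P=np.array([onplane(ci,*p[0],z)[:2] for p in c.astype(float)])
        A=np.c_[2*P,np.ones(len(P))];s=np.linalg.lstsq(A,(P**2).sum(1),rcond=None)[0];r=np.sqrt(s[2]+s[0]**2+s[1]**2)
        out.append((s[:2].round(4),r.round(4),np.round(e[0]),np.round(np.std(np.hypot(*(P-s[:2]).T)),4)))
    return out
E
python3 - <<'E'
from h import *
o=monitor.get_obs();print(o['tool_pos'],o['tool_rot'])
w,ci=snap('wrist','v9.png')
for lo in(140,160,175):
  print(lo);[print(*x) for x in lids(w,ci,lo=lo)]
hsv=cv2.cvtColor(w,cv2.COLOR_BGR2HSV);print(hsv[::24,::32,1]);print(hsv[::24,::32,2])
for P in([.407,.292,.105],[.585,.263,.105],[.524,.454,.105]):print(np.round(proj(ci,P)))
E
```

```text
[0.50055914 0.37881761 0.44741332] [ 2.15571163  2.28490548 -0.0023358 ]
140
[0.5844 0.2649] 0.0557 [316. 256.] 0.0002
[0.405  0.2942] 0.0558 [172. 227.] 0.0004
[0.5218 0.4546] 0.056 [279.  94.] 0.0002
160
[0.5847 0.2645] 0.0554 [316. 256.] 0.0003
[0.4049 0.2937] 0.0555 [172. 227.] 0.0003
[0.5222 0.4546] 0.0557 [279.  94.] 0.0002
175
[[107 118 117  36  45  15 117 116 116 117 117 117 118 122  91  41]
 [104 118 118  70  18  34 117 118 116 117 120 116 108 105  93  28]
 [105 118 118 117  51  36 119 121  31  33 117 115 107 108 115 114]
 [117 119 118 117 119 119 117 121  33  33  32 117 112 102 116 116]
 [119 120 117 116 117 116 116 121  33  33  32 117 110 113 116 119]
 [121 119 121 119 117 117 116 117  33  34  32 118 110 111 116 117]
 [118 119 118 117 118 117 116 118  56  34 116 116 112 114 117   8]
 [121 117 119 116 118 121 117 115 116 117 114 114 111 109   9 116]
 [120 114 117 116 117  34  34 116 119 117 117 118 111  18 117 118]
 [120 108 119 117  36  34  34 107 119  33  34 116 119 116 116 120]
 [118 112 117 119 105  36  14 108 121  33  13  33 111 117 118 119]
 [117 116 118 118 115  48  
[... 717 characters left out ...]
103  99 157 164 155 156 169 146 172 167 173 173 172 166 129]
 [110 165 142 162 162 116 153 168 161 153 174 174 174 173  56 160]
 [160 170 135 162 105 173 174 169 156 148 170 168 173  28 168 162]
 [160 170 144 159 168 173 173 171 101  77 141 167 116 171 152 155]
 [162 171 151 159 153 171  55 174 110 169  61 169 172 170 160 154]
 [165 156 149 158 149  16   9 173 160 168   9 168 173 153 155 169]
 [159 144 153  15  15  12   6 173 148 165  17  15  30  21  76 166]
 [161 150  10   7  17  17 156 173  98  75  15  11  17  12   9 127]
 [162  12  11  20  13  12  30  11  61  12  16  10  19  16  13   9]
 [  7  14  12  10 153   8  11  11  14  15  12  13 101  14   8  11]]
[167. 242.]
[322. 273.]
[284.  98.]
```

Three lids are found, residuals under 0.5 mm: A (0.405,0.294), B (0.585,0.265), C (0.522,0.455). All agree with the triangulation. I take lid C first.

Emit:
step_arm(commands=[[60,[50,15,40],0],[60,[74,26,90],0],[60,[74,26,140],0],[60,[74,26,180],0],[60,[74,26,197],0],[60,[74,26,197],0],[0,[74,26,197],0],[0,[74,26,197],0],[0,[74,26,197],0],[0,[74,26,197],0],[0,[74,26,197],0]], squeeze=60)

```text
t: 29.6
tool_pos: [0.5225, 0.4557, 0.2546]
tool_rot: [2.154, 2.285, 0.008]
contact_force: [0.5, -0.4, 6.3]
opening: 0.022
grip_force: 59.3
```

Emit:
step_arm(commands=[[0,[0,0,-10],0],[0,[0,0,-30],0],[0,[0,0,-60],0],[0,[0,0,-90],0],[0,[0,-50,-100],0],[0,[0,-100,-100],0],[0,[0,-150,-100],0],[0,[0,-150,-100],0]])

```text
t: 30.6
tool_pos: [0.369, 0.4462, 0.3518]
tool_rot: [-2.151, -2.289, 0.0]
contact_force: [0.9, -0.3, -1.0]
opening: 0.0222
grip_force: 59.2
```

```bash
cat >> h.py <<'E'
def inside(fn,x,y):
    s,cs=snap('scene',fn+'_s.png');d,cd=snap('side',fn+'_d.png')
    for im,c in((s,cs),(d,cd)):
        hsv=cv2.cvtColor(im,cv2.COLOR_BGR2HSV)
        for n,dz,k in(('V',0,2),):
            # rows: grid on the mouth plane z=.068, 10 mm spacing
            print('V over mouth grid (world x rows -55..55, y cols -55..55)')
            for i in range(-55,56,10):
                print(' '.join('%3d'%hsv[int(round(v)),int(round(u)),2] for u,v in [proj(c,[x+i/1e3,y+j/1e3,.068]) for j in range(-55,56,10)]))
E
python3 - <<'E'
from h import *
inside('C',.522,.4546)
E
```

```text
V over mouth grid (world x rows -55..55, y cols -55..55)
176 173 175 176 173 173 146  83  49  45  45  78
171 172 173 172 164 158 157 151 134 133 136 157
173 173 159 136 135 135 135 134 156 166 169 172
170 165 128 132 134 133 133 130 129 143 167 173
134 143 127 132 136 133 133 128 125 121 149 175
137 126 128 134 135 134 129 127 120 114 129 175
139 132 131 135 135 133 129 124 116 108 118 184
141 148 164 154 150 140 126 120 110 100 116 187
131 180 184 186 180 170 145 116 105  91 152 181
110 168 183 185 186 181 169 123  95 115 175 184
109 120 168 180 182 184 180 128 132 155 175 174
113 118 126 153 168 169 174 150 134 167 177 177
V over mouth grid (world x rows -55..55, y cols -55..55)
189 185 186 186 177 155 146 114 106 107 108 107
192 191 189 173 139 126 127 149 176 130 112 114
175 175 146 127 126 122 114 126 183 185 130 117
176 165 124 123 120 117 118 125 142 179 175 118
161 132 120 118 118 118 119 126 126 125 141 134
171 122 120 118 119 120 120 126 125 125 129 150
170 129 119 121 120 119 120 120 125 126 129 152
184 128 120 119 118 116 115 116 114 123 138 139
175 160 118 117 114 112 109 109 107 102 164 124
191 190 142 112 111 107 105 101  96 159 137 183
192 191 188 180 122 107 101 105 175 190 195 196
183 187 185 186 186 185 188 190 190 192 191 192
```

Both grids over tub C's mouth are smooth, with nothing standing in it, so no bit there. I put lid C back.

Emit:
step_arm(commands=[[0,[0,50,0],0],[0,[0,100,0],0],[0,[0,150,0],0],[0,[0,150,20],0],[0,[0,150,60],0],[0,[0,150,85],0],[0,[0,150,93],0],[0,[0,150,98],0],[0,[0,150,99],0],[0,[0,150,99],0],[30,[0,150,99],0],[60,[0,150,99],0]])

```text
t: 32.2
tool_pos: [0.5216, 0.4553, 0.2522]
tool_rot: [2.154, 2.286, 0.001]
contact_force: [-0.2, -0.1, 0.9]
opening: 0.0422
grip_force: 0.0
```

Emit:
step_arm(commands=[[60,[0,0,0],0],[60,[0,0,-30],0],[60,[0,0,-70],0],[60,[0,0,-120],0],[60,[-40,-10,-170],0],[60,[-75,-26,-195],0],[60,[-75,-26,-195],0],[60,[-75,-26,-195],0]])

```text
t: 33.2
tool_pos: [0.5, 0.3788, 0.4464]
tool_rot: [-2.154, -2.286, 0.001]
contact_force: [-0.7, 0.6, 0.5]
opening: 0.0515
grip_force: 0.0
```

Run:
```python
from h import *
o=monitor.get_obs();print(o['tool_pos'],o['tool_rot'])
w,ci=snap('wrist','v10.png')
[print(*x) for x in lids(w,ci,lo=150)]
```

```text
[0.50004986 0.37883024 0.44639416] [-2.15443394e+00 -2.28583817e+00  8.65489279e-04]
[0.5844 0.2648] 0.0556 [317. 257.] 0.0002
[0.4049 0.2939] 0.0557 [172. 227.] 0.0003
[0.5206 0.4544] 0.0559 [278.  95.] 0.0002
```

Emit:
step_arm(commands=[[60,[-50,35,30],0],[60,[-100,65,60],0],[60,[-119,77,100],0],[60,[-119,77,150],0],[60,[-119,77,185],0],[60,[-119,77,196],0],[60,[-119,77,196],0],[0,[-119,77,196],0],[0,[-119,77,196],0],[0,[-119,77,196],0],[0,[-119,77,196],0],[0,[-119,77,196],0]])

```text
t: 34.75
tool_pos: [0.5849, 0.265, 0.2538]
tool_rot: [2.153, 2.285, 0.006]
contact_force: [0.7, -0.0, 5.9]
opening: 0.0221
grip_force: 59.3
```

Emit:
step_arm(commands=[[0,[0,0,-10],0],[0,[0,0,-30],0],[0,[0,0,-60],0],[0,[0,0,-90],0],[0,[0,-50,-100],0],[0,[0,-100,-100],0],[0,[0,-150,-100],0],[0,[0,-150,-100],0]])

```text
t: 35.75
tool_pos: [0.4314, 0.2554, 0.3511]
tool_rot: [-2.152, -2.288, 0.001]
contact_force: [1.0, -0.1, -0.5]
opening: 0.0218
grip_force: 59.2
```

Run:
```python
from h import *
inside('B',.5844,.2648)
```

```text
V over mouth grid (world x rows -55..55, y cols -55..55)
202 201 202 201 183 169 160 153 174 188 193 193
196 201 199 189 171 177 172 183 197 199 198 199
195 189 182 153 138 137 144 142 156 189 191 192
190 170 132 131 136 137 138 135 132 149 187 186
181 148 127 132 137 137 136 133 129 123 173 188
152 123 132 136 137 136 136 130 124 118 136 178
147 127 132 137 138 137 132 129 121 112 125 177
141 132 153 168 164 154 141 129 119 106 128 173
117 176 166 176 183 182 174 143 115 103 160 167
115 165 162 173 175 177 185 170 119 114 162 169
111 143 165 176 177 172 186 187 133 152 171 179
111 121 135 169 175 166 185 178 149 143 175 176
V over mouth grid (world x rows -55..55, y cols -55..55)
 95  97 131 168 163 147 119 101  97 100 102 105
 89  87 112 162 147 134 134 142 145 129 110 110
 85 110 151 124 122 121 115 112 146 154 118 113
 85 150 123 121 119 112 112 119 154 166 155 118
121 124 117 115 113 114 116 127 153 166 171 119
115 122 114 115 115 116 115 116 125 152 170 138
136 120 116 116 116 115 115 114 114 116 133 137
123 128 116 115 114 114 112 112 110 107 146 126
134 140 118 111 111 109 107 107 102 105 151 121
120 139 124 111 107 106 102  99  95 133 139 154
120 116 118 140 115 100  95 112 151 162 177 177
119 107 113 154 170 150 141 165 177 178 181 182
```

Tub B shows no standing bit either; slight texture on the lit floor suggests the marble scrap. I put lid B back and go to A.

Emit:
step_arm(commands=[[0,[0,50,0],0],[0,[0,100,0],0],[0,[0,150,0],0],[0,[0,150,20],0],[0,[0,150,60],0],[0,[0,150,85],0],[0,[0,150,93],0],[0,[0,150,98],0],[0,[0,150,99],0],[0,[0,150,99],0],[30,[0,150,99],0],[60,[0,150,99],0]])

```text
t: 37.35
tool_pos: [0.5841, 0.2646, 0.2522]
tool_rot: [2.154, 2.286, 0.001]
contact_force: [-0.1, 0.6, -0.1]
opening: 0.0425
grip_force: 0.0
```

Emit:
step_arm(commands=[[60,[0,0,0],0],[60,[0,0,-30],0],[60,[0,0,-70],0],[60,[0,0,-120],0],[60,[50,-35,-170],0],[60,[100,-65,-195],0],[60,[118,-77,-195],0],[60,[118,-77,-195],0],[60,[118,-77,-195],0]])

```text
t: 38.48
tool_pos: [0.5003, 0.3775, 0.4465]
tool_rot: [2.154, 2.286, -0.001]
contact_force: [0.8, -0.3, -0.2]
opening: 0.051
grip_force: 0.0
```

Run:
```python
from h import *
o=monitor.get_obs();print(o['tool_pos'],o['tool_rot'])
w,ci=snap('wrist','v11.png')
[print(*x) for x in lids(w,ci,lo=150)]
```

```text
[0.50030541 0.37747784 0.4465313 ] [ 2.15444802e+00  2.28616322e+00 -1.48026155e-03]
[0.5828 0.2641] 0.0556 [315. 256.] 0.0003
[0.405  0.2938] 0.0557 [172. 226.] 0.0002
[0.5208 0.4545] 0.0559 [278.  93.] 0.0002
```

Emit:
step_arm(commands=[[60,[-40,-50,30],0],[60,[-78,-100,60],0],[60,[-78,-100,100],0],[60,[-78,-100,150],0],[60,[-78,-100,185],0],[60,[-78,-100,196],0],[60,[-78,-100,196],0],[0,[-78,-100,196],0],[0,[-78,-100,196],0],[0,[-78,-100,196],0],[0,[-78,-100,196],0],[0,[-78,-100,196],0]])

```text
t: 40.02
tool_pos: [0.4059, 0.2944, 0.2535]
tool_rot: [2.153, 2.285, 0.006]
contact_force: [-0.3, 0.3, 6.0]
opening: 0.022
grip_force: 59.3
```

Emit:
step_arm(commands=[[0,[0,0,-10],0],[0,[0,0,-30],0],[0,[0,0,-60],0],[0,[-50,0,-70],0],[0,[-100,0,-70],0],[0,[-150,-3,-60],0],[0,[-194,-6,-30],0],[0,[-194,-6,10],0],[0,[-194,-6,40],0],[0,[-194,-6,56],0],[0,[-194,-6,60],0],[0,[-194,-6,60],0]])

```text
t: 41.52
tool_pos: [0.411, 0.1002, 0.1922]
tool_rot: [2.153, 2.286, 0.001]
contact_force: [0.1, 0.9, -0.7]
opening: 0.022
grip_force: 58.8
```

Run:
```python
from h import *
inside('A',.405,.294)
```

```text
V over mouth grid (world x rows -55..55, y cols -55..55)
173 173 175 177 179 173 172 172 173 172 174 178
179 181 181 179 178 178 172 174 176 181 183 186
181 180 178 153 150 145 144 144 172 181 188 186
177 176 142 132 136 137 136 135 139 153 181 186
178 146 130 135 137 138 139 136 131 130 165 185
173 132 129 135 138 139 136 133 127 120 143 183
155 126 131 134 138 138 134 133 126 118 114 183
138 134 134 137 140 139 134 129 123 113 120 189
128 144 159 171 140 138 140 126 116 106 151 189
104 154 179 170 122 134 168 154 116 106 160 177
108 138 155 119 100 114 151 175 123 144 164 180
112 122 140 146 148 117 164 175 146 134 178 182
V over mouth grid (world x rows -55..55, y cols -55..55)
181 180 178 182 179 173 163 143 118 103 100  98
167 177 176 173 136 134 132 137 135 113 107 105
138 179 155 128 122 122 121 122 128 169 112 111
137 160 127 121 120 121 120 110 110 139 146 118
127 142 119 119 115 113 111 112 107  70  95 121
144 121 114 113 113 113 115 111 100  78 115 136
145 127 115 116 115 115 135 119  89  88 100 143
188 145 113 116 116 115 128 119 102  52  86 142
193 148 116 113 113 113 112 111 108 108 127 122
190 181 139 112 108 108 109 106 105 114 136 119
196 197 191 130 104 101  99 101 134 138 145 175
185 185 185 184 181 164 169 174 170 156 153 156
```

Tub A shows a dark object in both views, so that is the bit. I release the lid on the bench and look down into A.

Emit:
step_arm(commands=[[0,[0,0,1],0],[30,[0,0,1],0],[60,[0,0,1],0],[60,[0,0,1],0],[60,[0,0,-40],0],[60,[0,0,-90],0],[60,[50,0,-140],0],[60,[100,0,-180],0],[60,[150,3,-180],0],[60,[210,6,-180],0],[60,[210,6,-180],0],[60,[210,6,-180],0]])

```text
t: 43.12
tool_pos: [0.4038, 0.3099, 0.3707]
tool_rot: [2.154, 2.287, -0.002]
contact_force: [0.4, 0.3, 0.1]
opening: 0.0508
grip_force: 0.0
```

Run:
```python
from h import *
o=monitor.get_obs();print(o['tool_pos'],o['tool_rot'])
w,ci=snap('wrist','v12.png')
import json;json.dump(np.array(ci['extrinsics']).tolist(),open('v12.json','w'))
[print(*x) for x in lids(w,ci,lo=150)]
u,v=map(int,proj(ci,[.405,.294,.05]));print(u,v)
c=w[max(0,v-100):v+100,u-100:u+100];print(c.shape,max(0,v-100),u-100)
cv2.imwrite('pics/v12c.png',np.hstack([cv2.resize(c,None,fx=2,fy=2),cv2.resize(w,(400,300))]) if c.shape[0]==150 else np.hstack([w]))
```

```text
[0.40381034 0.30992659 0.3706943 ] [ 2.15378852e+00  2.28708009e+00 -1.90824545e-03]
[0.4064 0.1585] 0.0414 [249. 317.] 0.0058
[0.5827 0.2639] 0.056 [439. 237.] 0.0002
[0.4064 0.2953] 0.053 [257. 195.] 0.0001
[0.5207 0.454 ] 0.0558 [418.   7.] 0.0001
255 192
(200, 200, 3) 92 155
```

View pics/v12.png

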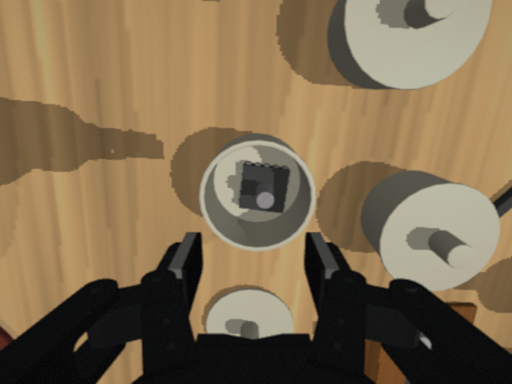

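The bit stands in tub A, whose rim centre is at (257,195). The plate is at (265,188) and the shank top at (265,200). The lid rests at (249,317).

Run:
```python
from h import *
import json
w=cv2.imread('pics/v12.png');ci=dict(eyes.camera_info('wrist'));ci['extrinsics']=json.load(open('v12.json'))
g=cv2.cvtColor(w,cv2.COLOR_BGR2GRAY)
print(g[156:216:4,228:300:4])
# dark plate mask corners
m=((g<62)*255).astype(np.uint8);m[:, :205]=0;m[:,312:]=0;m[:145]=0;m[225:]=0
n,l,st,c=cv2.connectedComponentsWithStats(m);k=1+np.argmax(st[1:,4]);ys,xs=np.where(l==k)
r=cv2.minAreaRect(np.stack([xs,ys],1).astype(np.float32));print(r,st[k])
print('plate top ctr',onplane(ci,*r[0],.019).round(4),'shank top',onplane(ci,265,200,.057).round(4))
print('px/mm: size',r[1][0]/306*(ci['extrinsics'][2][3]-.019)/.96)
# circle for shank
s=cv2.resize(g[180:220,245:285],None,fx=4,fy=4,interpolation=cv2.INTER_CUBIC)
h=cv2.HoughCircles(s,cv2.HOUGH_GRADIENT,1,60,param1=80,param2=12,minRadius=24,maxRadius=48);print(None if h is None else h/4+np.array([245,180,0]))
```

```text
[[182 181 182 181 180 180 181 181 129 121 120 120 121 119 119 119 163 185]
 [183 181 177 140 134 151 180 182 178 121 121 121 119 120 120 121 119 147]
 [181 182 129 121  52  78  33 100  77  82  81 113  99 120 117 121 119 105]
 [182 182 128 120  60  61  61  61  62  61  56  43  45  28  70  74 121 118]
 [181 181 129 120  64  63  63  63  62  61  61  59  38  40  39  43 119 120]
 [143 121 121 122  63  63  64  64  62  63  63  62  41  40  41  60 121 120]
 [128 122 122 117  42  45  46  54  62  62  62  61  42  42  40  76 120 120]
 [129 122 122 100  43  42  42  42  60  62  67  60  43  42  40  98 119 120]
 [174 128 122 100  39  40  41  50  61  64  69  65  42  42  41 116 119 120]
 [182 178 122  69  40  42  42  52  70 113  96  68  40  40  41 118 121 118]
 [182 179 123  74  62  62  50  65 135 136 135 129  41  40  44 120 120 100]
 [181 129 121  58  62  62  61  98 134 134 136 133  40  40  54 120 119  77]
 [182 182 144  63  62  62  62  70 133 135 133 104  40  42  84 120  89  79]
 [183 182 182 149 112  93  65  63  68 101  77  41  41  42  93 102  81  80]
 [117 181 182 181 138 123 122 121 122 119 113 107  80  65  94  83  82  80]]
((264.1151428222656, 187.37380981445312), (45.51347351074219, 44.71916961669922), 6.842772960662842) [ 241  163   49   49 1145]
plate top ctr [0.415  0.2905 0.019 ] shank top [0.4147 0.2886 0.057 ]
px/mm: size 0.049762423276753384
[[[265.125      200.125        8.42500019]]]
```

Emit:
step_arm(commands=[[35,[-21,10,0],0],[35,[-21,10,50],0],[35,[-21,10,100],0],[35,[-21,10,145],0],[35,[-21,10,165],0],[35,[-21,10,172],0],[35,[-21,10,172],0],[0,[-21,10,172],0],[0,[-21,10,172],0],[0,[-21,10,172],0],[0,[-21,10,172],0],[0,[-21,10,172],0]], squeeze=80)

```text
t: 44.68
tool_pos: [0.416, 0.2898, 0.2009]
tool_rot: [2.153, 2.286, 0.003]
contact_force: [-0.9, -2.3, 6.7]
opening: 0.0156
grip_force: 78.4
```

Emit:
step_arm(commands=[[0,[0,0,-15],0],[0,[0,0,-45],0],[0,[0,0,-90],0],[0,[0,0,-130],0],[0,[-30,0,-140],0],[0,[-80,2,-140],0],[0,[-130,4,-140],0],[0,[-180,6,-140],0],[0,[-230,8,-140],0]])

```text
t: 45.8
tool_pos: [0.4363, 0.0592, 0.3394]
tool_rot: [2.154, 2.287, 0.001]
contact_force: [0.8, -1.1, -2.4]
opening: 0.0157
grip_force: 78.3
```

Emit:
step_arm(commands=[[0,[-55,2,0],0],[0,[-110,4,0],0],[0,[-165,6,0],0],[0,[-220,7,0],0],[0,[-275,8,0],0],[0,[-334,8,0],0],[0,[-334,8,20],0],[0,[-334,8,60],0],[0,[-334,8,100],0],[0,[-334,8,125],0],[0,[-334,8,134],0],[0,[-334,8,138],0]])

```text
t: 47.3
tool_pos: [0.4647, -0.2719, 0.2012]
tool_rot: [-2.154, -2.287, -0.0]
contact_force: [-0.2, 0.3, -1.7]
opening: 0.0159
grip_force: 78.3
```

Emit:
step_arm(commands=[[0,[0,0,1],0],[0,[0,0,1],0],[20,[0,0,1],0],[30,[0,0,1],0],[30,[0,0,1],0],[30,[0,0,-20],0],[30,[0,0,-60],0],[40,[0,0,-110],0],[40,[0,0,-150],0],[40,[0,0,-180],0],[40,[0,0,-180],0],[40,[0,0,-180],0]])

```text
t: 48.8
tool_pos: [0.4644, -0.2723, 0.3801]
tool_rot: [-2.154, -2.285, 0.0]
contact_force: [0.3, 0.3, 0.4]
opening: 0.0343
grip_force: 0.0
```

Run:
```python
from h import *
o=monitor.get_obs();print(o['tool_pos'],o['tool_rot'])
w,ci=snap('wrist','v13.png');s,cs=snap('scene','v13s.png')
g=cv2.cvtColor(w,cv2.COLOR_BGR2GRAY)
u,v=proj(ci,[.465,-.273,.057]);print('expected shank',u,v)
u,v=int(u),int(v);print(g[v-40:v+41:5,u-40:u+41:5])
# lid on bench & tubs in scene unchanged?
a=cv2.imread('pics/A_s.png').astype(int)
for n,p in(('A',[.405,.294,.03]),('B',[.584,.265,.06]),('C',[.521,.4545,.06])):
    x,y=map(int,proj(cs,p));print(n,np.abs(a-s.astype(int))[y-22:y+23,x-22:x+23].mean().round(1))
```

```text
[ 0.46441836 -0.27231896  0.38008606] [-2.15363759e+00 -2.28521105e+00  1.69389378e-04]
expected shank 255.7665564073653 177.12968156498556
[[107 101  97  94  95  94  93  95  98  99  98  99  98  96  97 101 101]
 [114 113 111  79  82  92  85 104 107 113 113 113 114 114 113 114 114]
 [114 113 111  76  72  72  73  67  70  52 128  55 108 114 114 114 114]
 [114 113 111  77  76  75  74  75  73  74  73  74  75 115 114 113 114]
 [114  96  78  81  73  76  75  75  75  76  76  75  75 113 114 113 115]
 [112  75  78  76  52  49  49  71  74  75  73  73  74 117 113 113 112]
 [113  83  77  86  48  50  53  72  77  85  76  77  74 113 114 113 113]
 [115 115  83  73  49  51  56 156 160 137  74  73  83 113 114 114 113]
 [114 114  79  74  74  73 107 156 159 161  72  73  80 114 114 113 112]
 [116 114  76  78  74  74  78 159 158 149  71  73 111 113 113 113 113]
 [115 114 115  78  73  74  73  74  79  72  75  74 122 113 114 113 114]
 [115 114 115 114 114 113 113 116 108 109  89  79 111 112 113 112 113]
 [115 114 114 114 114 112 114 113 113 112 113 112 113 113 112 112 114]
 [ 59  83  75  75  76  82  83  73  73  74  75  80  73  71  70  71  60]
 [135 154 155 154 155 155 155 153 154 154 153 152 153 152 152 151 151]
 [133 153 152 151 153 152 152 152 151 150 151 149 149 149 149 148 148]
 [115 114 114 114 113 114 113 112 112 113 112 112 111 113 111 112 111]]
A 4.2
B 2.4
C 2.4
```

The bit stands upright in the tray where expected, clear of the rasps. I go back above tub A to check it before fetching the lid.

Emit:
step_arm(commands=[[60,[55,-2,0],0],[60,[110,-4,0],0],[60,[165,-7,0],0],[60,[220,-10,0],0],[60,[275,-13,0],0],[60,[330,-16,0],0],[60,[385,-19,0],0],[60,[440,-22,0],0],[60,[495,-25,0],0],[60,[550,-26,0],0],[60,[584,-26,0],0],[60,[584,-26,0],0]])

```text
t: 50.4
tool_pos: [0.4034, 0.3105, 0.3793]
tool_rot: [-2.15, -2.289, 0.005]
contact_force: [0.6, -0.3, 0.2]
opening: 0.0512
grip_force: 0.0
```

Emit:
step_arm(commands=[[60,[0,0,0],0],[60,[0,0,0],0]])

```text
t: 50.65
tool_pos: [0.4042, 0.308, 0.3807]
tool_rot: [-2.156, -2.285, 0.001]
contact_force: [1.1, 0.1, -0.1]
opening: 0.0514
grip_force: 0.0
```

Run:
```python
from h import *
o=monitor.get_obs();print(o['tool_pos'],o['tool_rot'])
w,ci=snap('wrist','v14.png')
[print(*x) for x in lids(w,ci,lo=150,z=.068)]
print('bench lid');w2=w.copy();[print(*x) for x in lids(w,ci,lo=150,z=.011)]
```

```text
[0.40422839 0.30797995 0.38069698] [-2.15621827e+00 -2.28473763e+00  1.34431038e-03]
[0.4074 0.1513] 0.0435 [249. 313.] 0.0051
[0.5861 0.2619] 0.057 [434. 230.] 0.0002
[0.4066 0.2937] 0.054 [257. 190.] 0.0002
[0.523  0.4555] 0.0568 [411.   7.] 0.0001
bench lid
[0.4093 0.1049] 0.0523 [249. 313.] 0.0061
[0.624  0.2378] 0.0685 [434. 230.] 0.0003
[0.4083 0.2761] 0.0649 [257. 190.] 0.0002
[0.5482 0.4705] 0.0683 [411.   7.] 0.0001
```

Emit:
step_arm(commands=[[60,[-50,-1,0],0],[60,[-100,-3,0],0],[60,[-150,-4,30],0],[60,[-208,-5,70],0],[60,[-208,-5,120],0],[60,[-208,-5,165],0],[60,[-208,-5,183],0],[60,[-208,-5,188],0],[60,[-208,-5,188],0],[0,[-208,-5,188],0],[0,[-208,-5,188],0],[0,[-208,-5,188],0]], squeeze=60)

```text
t: 52.2
tool_pos: [0.4122, 0.1011, 0.1948]
tool_rot: [2.153, 2.285, 0.003]
contact_force: [-1.3, 0.4, 6.3]
opening: 0.0219
grip_force: 59.0
```

Emit:
step_arm(commands=[[0,[0,0,0],0],[0,[0,0,0],0],[0,[0,0,-20],0],[0,[0,0,-60],0],[0,[0,0,-110],0],[0,[40,0,-130],0],[0,[90,0,-130],0],[0,[140,4,-130],0],[0,[193,7,-130],0],[0,[193,7,-130],0],[0,[193,7,-130],0],[0,[193,7,-110],0]])

```text
t: 53.7
tool_pos: [0.4077, 0.2934, 0.3047]
tool_rot: [2.155, 2.284, 0.006]
contact_force: [0.0, 0.9, -1.3]
opening: 0.0219
grip_force: 59.0
```

Run:
```python
from h import *
o=monitor.get_obs();print(o['tool_pos'],o['opening'])
s,cs=snap('scene','v15s.png')
a=cv2.imread('pics/v13s.png').astype(int)
for n,p in(('A',[.405,.294,.03]),('B',[.584,.265,.06]),('C',[.521,.4545,.06])):
    x,y=map(int,proj(cs,p));print(n,np.abs(a-s.astype(int))[y:y+20,x-20:x+21].mean().round(1))
```

```text
[0.40768605 0.29342612 0.30472044] 0.021934505450734554
A 6.1
B 2.9
C 2.8
```

Emit:
step_arm(commands=[[0,[0,0,15],0],[0,[0,0,30],0],[0,[0,-1,38],0],[0,[0,-1,44],0],[0,[0,-1,47],0],[0,[0,-1,47],0],[0,[0,-1,47],0]])

```text
t: 54.62
tool_pos: [0.4062, 0.2942, 0.2569]
tool_rot: [2.154, 2.286, 0.001]
contact_force: [-1.1, -0.2, 2.4]
opening: 0.0217
grip_force: 59.3
```

Contact occurs at the expected seat height. I release and withdraw to inspect.

Emit:
step_arm(commands=[[30,[0,0,0],0],[60,[0,0,0],0],[60,[0,0,0],0],[60,[0,0,-40],0],[60,[0,0,-90],0],[60,[0,0,-140],0],[60,[40,45,-170],0],[60,[83,95,-190],0],[60,[83,95,-190],0],[60,[83,95,-190],0]])

```text
t: 55.88
tool_pos: [0.496, 0.3827, 0.4455]
tool_rot: [-2.154, -2.286, 0.002]
contact_force: [-0.9, -0.7, -0.2]
opening: 0.0513
grip_force: 0.0
```

Run:
```python
from h import *
o=monitor.get_obs();print(o['tool_pos'],o['t'])
w,ci=snap('wrist','v16.png')
[print(*x) for x in lids(w,ci,lo=150)]
s,cs=snap('scene','v16s.png');d,cd=snap('side','v16d.png')
# compare with pictures at start (side/scene): shifts by phase of tub crops, plus still objects
for nm,im,c,ref in(('scene',s,cs,'scene0.png'),('side',d,cd,'side0.png')):
    r=cv2.imread('pics/'+ref)
    for n,p in(('A',[.405,.294,.05]),('B',[.584,.265,.05]),('C',[.521,.4545,.05]),('mallet',[.813,.168,.08]),('bar',[.611,-.006,.06])):
        x,y=map(int,proj(c,p));t=r[max(0,y-20):y+21,max(0,x-20):x+21];m=cv2.matchTemplate(im[max(0,y-36):y+37,max(0,x-36):x+37],t,cv2.TM_CCOEFF_NORMED)
        _,b,_,l=cv2.minMaxLoc(m);print(nm,n,round(b,3),l)
```

```text
[0.49603475 0.38269869 0.44549935] 55.875
[0.5826 0.264 ] 0.0556 [318. 260.] 0.0003
[0.4047 0.2927] 0.0557 [176. 231.] 0.0004
[0.5206 0.4543] 0.0559 [282.  99.] 0.0001
scene A 0.946 (16, 16)
scene B 0.994 (16, 16)
scene C 0.998 (16, 16)
scene mallet 0.998 (16, 16)
scene bar 0.767 (11, 17)
side A 0.997 (16, 16)
side B 0.993 (16, 16)
side C 0.995 (17, 16)
side mallet 0.999 (16, 16)
side bar 0.53 (15, 19)
```

```bash
python3 -c "
from h import *
print(finish_job())"
```

```text
the job is handed in; nothing more can be done
None
```

The job is handed in: all three rasps present and the bit are in the tray, the bar is back centred in both brackets, and all three tubs are upright with their lids seated. The mallet did not move, and I never reached for the chisel, rule or marble piece.

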